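# Load a receipt printer and snap its lid shut

### The arm

A 6-joint arm with a two-finger parallel gripper is mounted at the origin on a cart in front of the work surface, level with it; the furniture and walls round the work are solid. World frame = base frame: x ahead of the robot, y to its left, z up, the work surface at z = 0. Lengths are in m, angles in rad, forces in N, time in s.
With the tool pointing down it reaches from about 0.35 to 0.975 m from the base axis. Payload 4.9 kg.
Tool frame: the origin (TCP) lies at the very end of the fingers, on their centre line; the grasp point (between the pads) lies 19 mm behind it; x points along the fingers, y is the direction in which the jaws open and shut, and the axes are right-handed (so a half turn about x gives the same grasp; the last joint's range is limited). The gripper opens to 85 mm and grips with 20 to 120 N. Pads are 22 mm wide; open, the fingers measure 114 mm over their backs; the gripper's body (76 mm by 85 mm) begins 54 mm behind the grasp point. The pads swing forward as they close: fully open they stand 13 mm farther back than shut.
Start: joints at [-1.269, 0.053, 1.613, -0, 1.476, -0.119], TCP at [0.255, -0.57, 0.231] pointing down, gripper open.
Joint ranges: [-3.01, 3.01], [-1.01, 2.22], [0.06, 2.58], [-1.02, 4.17], [0.09, 2.62], [-3.14, 3.14]. Speed limits (rad/s): [2.57, 2.57, 3.14, 3.14, 3.14, 3.14].

### API

Orientations are given as a rotation vector (axis times angle).
In Python, from station import ctrl, get_image, calibration, finish_job, search_frame, cut_out, mark_of gives the robot as it stands. The module is installed in compiled form; this text tells all that it offers.
- The arm moves only by the tool arm_command, never from a script. Its argument "plan" is a list that holds one entry, the list of rows, each a list of 7 numbers: the shift along the tool's x, y, z in m, then the turn, a rotation vector about the tool's x, y, z in degrees, then the finger opening in m, from 0 to 0.0854. A call has 1 to 20 rows; each row shifts and turns the pose as measured when the row begins, along the tool's axes as they then stand; what a row does not reach is not made up. A row lasts 1/12 s, in which the tool goes at most 41.7 mm and 7.16 degrees, less where a joint would pass 70% of its speed; a pose out of reach is approached as far as the arm can. A call with a gripper value outside its range is refused whole. The fingers move at their own pace and stop on an object; "squeeze" is the grip in N (left out, the last holds). Time passes only in rows, so rows that do not move let the fingers close. It gives the time, the measured TCP pose, the force and the opening at its end, in the units of the state.
- ctrl.get_obs(): the state, without advancing time (a new reading comes with each control period).
- get_image(name): name is "scene" or "top" or "wrist"; returns the picture (384x512x3 uint8, red, green, blue); there is no depth.
- calibration(name): a dict with "fx", "fy", "cx", "cy" (pixels), "k1" (the pictures are not rectified: a ray, as slopes to the right and down, at radius r is drawn at 1 + k1 r^2 times it, then the intrinsics apply), "cam_to_world" (4x4, takes a point from camera to world coordinates); the wrist camera has in their place "hand_eye" (4x4, takes a point from camera to tool coordinates, whose origin is the TCP and whose axes are the tool frame's). Camera axes: x right, y down, z forward; pixel columns grow to the right and rows downward; lengths in m; the calibration is good to about 2 mm. A picture is of the moment at which its call begins: read the wrist's pose just before it. calibration takes no time and is no camera call.
- finish_job(): hands the job in, once; it reports no verdict.
Trained networks look in the newest picture that a camera, given by its name, has taken for a name from the list of things; names that differ only in an ending like _2 or _b are one class to them, and where a whole thing is asked for, a point or a joint stands for the part that bears it (a point fixed in the world has none). Each returns a list of dicts, best first, with "conf" (0 to 1); they miss things now and then, are a little off and sometimes report something else, mostly with a low value. They report only what shows in the picture. A call takes as long as a camera call. They do not tell look-alikes from the thing itself.
- search_frame(camera, thing): "at" ([x, y, z] in m, in the coordinates of the camera as it stood for that picture, good to about 4 mm: the middle of the surface that is visible of it).
- cut_out(camera, thing): "mask" (384x512 bool, what is visible of it).
- mark_of(camera, thing): "at" ([x, y, z] in m, in the coordinates of the camera as it stood for that picture, good to about 4 mm: a listed point, or the origin of a listed thing).
The state is a dict: "t": time; "q": joint angles; "dq": joint speeds; "effort": joint torques, N m; "tool_pos": TCP position; "tool_rot": TCP orientation; "contact_force": force on the tool from outside, world axes, zero at the start; "wrist_torque": the same for the moment, N m; "opening": finger opening in m.
Only numpy, scipy, OpenCV 4.12 (cv2) and the standard library are available. Lean on these libraries where they do the work, as an engineer would, in place of code of your own. Each camera call takes 0.05 s, during which the arm holds its last target. There are 200 camera calls.

### The job

Put the fresh till roll lying in the black rest into the open receipt printer, lying down in the paper bay with its axis across the printer, let go of it, then swing the printer's lid over and press its front edge down until it snaps fully shut past the catch. Leave the hand stamp, stapler and coin roll where they are.

Things in the scene. Friction and masses are not known exactly. Their poses are not given: they have to be found in the camera images.
- printer: Grey receipt printer, fixed to the counter, 190 (x, front to back) x 140 (y) x 62 mm without its lid; origin under its centre, x axis points to its back, where the lid is hinged, z up. Its flat top deck (z = 62 mm) has a rectangular paper bay, x -28 to +32 mm, y -31 to +31 mm, whose floor is at z = 42 mm (20 mm deep).
- bay (a point): Where the middle of the roll lies when it is home in the bay: 2 mm behind the printer's centre, 71 mm above the counter; axes as the printer's.
- hinge (a point): Middle of the lid's hinge line, at x +85 mm, z 66 mm in the printer's frame; the hinge line runs along the printer's y axis.
- lid (a joint): Lid angle, rad: 0 = fully shut, grows as it opens; starts near 1.7 (standing up, leaning slightly back). A stiff hinge keeps it where it is left (1 to 2 N at the lip moves it). Lowered lightly it stops on the catch at about 0.07, its front edge some 9 mm too high; about 10 N down on the front edge snaps it shut.
- lip (a point): Middle of the lid's front edge, on its outer face, 152 mm from the hinge line (z axis: outward normal, x axis: to the hinge). With the lid shut: x -67, z 74 mm in the printer's frame, facing up. Here is a flat strip with a black thumb lip, 10 mm thick, 60 mm wide, 131 to 167 mm from the hinge line; nearer the hinge the lid bulges out 36 mm beyond this face.
- rest: Black roll rest, fixed to the counter, 100 x 70 x 16 mm; origin under its centre. The roll lies along its y axis between two low bars 12 mm wide, their middles 29.5 mm either side.
- roll: White till roll, a cylinder 58 mm in diameter, 57 mm long, about 0.1 kg; origin in the centre of one flat end, its z axis along the roll. It lies on its side, its axis 35 mm above the counter.
- roll_mid (a point): Middle of the roll, on its axis.
- stamp: Hand stamp standing upright, 30 mm across, 75 mm tall; origin in the middle of its foot. To be left alone.
- stapler: Black stapler, 36 x 128 x 46 mm; origin under its centre. To be left alone.
- coin_roll: Paper roll of coins standing upright, 26 mm across, 88 mm tall; origin under its centre. To be left alone.
- screen (a point): Foot of the clear glass screen that stands on the counter behind the work: an upright pane 10 mm thick in the plane x = 0.62 m, along the whole counter and higher than the arm; hard to see. Do not hit it.
Things that resemble listed ones, but are neither listed nor needed, are in the scene too. There is more than one size of the roll; the job needs the larger.

How it is judged:
By the outcome, as a careful person would: the job done as asked, in the order asked, and still so for the second after the job is handed in, with the robot touching nothing.
It also fails if it takes over 61 s, if anything falls off the work surface, if the arm or the gripper's body presses on something with over 40 N, if the wrist force passes 120 N, or if a joint passes its speed limit or range.

## Working session

There is one attempt and no reset: what is moved stays moved. The work goes in short steps, Python scripts to look and compute and a tool call to move; the robot and the scene stay as the last step left them, time stands still between calls to the robot, and variables do not carry over. Pictures are saved under pics/ and viewed, about 8 in all and at most 12, crops included, and the job is handed in when it is done.

Besides the shell and the picture viewer there is one more tool, called after "Request:" as name(argument=value, ...), one argument or row to a line, values as JSON. arm_command: Moves the arm, as the interface text tells. Its arguments: {"type":"object","properties":{"plan":{"type":"array","items":{"type":"array","items":{"type":"array","items":{"type":"number"}}}},"squeeze":{"type":"number"}},"required":["plan"]}

```bash
mkdir -p pics; cat > h.py <<'E'
import numpy as np, cv2
from scipy.spatial.transform import Rotation as R
from station import ctrl,get_image,calibration,finish_job,search_frame,cut_out,mark_of
def T():
    o=ctrl.get_obs();M=np.eye(4);M[:3,:3]=R.from_rotvec(o["tool_rot"]).as_matrix();M[:3,3]=o["tool_pos"];return M
def c2w(n,M=None):
    c=calibration(n)
    return np.array(c["cam_to_world"]) if n!="wrist" else (T() if M is None else M)@np.array(c["hand_eye"])
def w(C,p): return (C@np.r_[p,1])[:3]
def px(n,C,P):
    c=calibration(n);p=np.linalg.inv(C)@np.r_[P,1];s=p[:2]/p[2];s=s*(1+c["k1"]*(s@s));return np.array([c["fx"]*s[0]+c["cx"],c["fy"]*s[1]+c["cy"]])
def ray(n,C,u,z):
    c=calibration(n);K=np.array([[c["fx"],0,c["cx"]],[0,c["fy"],c["cy"]],[0,0,1]])
    s=cv2.undistortPoints(np.array([[u]],float),K,np.array([c["k1"],0,0,0]))[0,0]
    d=C[:3,:3]@np.r_[s,1];return C[:3,3]+d*(z-C[2,3])/d[2]
def shot(n,f):
    C=c2w(n);im=get_image(n);cv2.imwrite("pics/"+f,im[:,:,::-1]);return C,im
E
python3 - <<'E'
from h import *
np.set_printoptions(precision=4,suppress=True)
ims=[]
for n in ["scene","top"]:
    C,im=shot(n,n+"0.png");ims.append(im)
    print(n,C[:3,3])
    for t in ["printer","bay","hinge","lip","rest","roll","roll_mid","stamp","stapler","coin_roll"]:
        print(t,[(round(d["conf"],2),w(C,d["at"]).round(3),px(n,C,w(C,d["at"])).astype(int)) for d in mark_of(n,t)][:4])
o=ctrl.get_obs();print(o["t"],T())
E
```

```text
scene [-0.1287  1.0956  0.6208]
printer [(0.89, array([0.439, 0.184, 0.005]), array([251, 239]))]
bay []
hinge [(0.92, array([0.43 , 0.103, 0.067]), array([266, 211]))]
lip [(0.56, array([0.43 , 0.069, 0.216]), array([269, 163]))]
rest [(0.57, array([ 0.458, -0.079,  0.003]), array([283, 206]))]
roll [(0.52, array([ 0.365, -0.213,  0.018]), array([321, 193]))]
roll_mid [(0.5, array([ 0.373, -0.191,  0.019]), array([317, 194]))]
stamp [(0.75, array([ 0.518,  0.403, -0.005]), array([185, 272]))]
stapler [(0.43, array([ 0.45 , -0.362, -0.001]), array([315, 181]))]
coin_roll [(0.71, array([0.437, 0.399, 0.004]), array([210, 276]))]
top [0.3018 0.0045 1.4132]
printer [(0.63, array([0.438, 0.186, 0.075]), array([181, 202])), (0.59, array([ 0.435,  0.185, -0.003]), array([185, 205]))]
bay [(0.6, array([0.439, 0.187, 0.072]), array([181, 201]))]
hinge [(0.7, array([0.43 , 0.1  , 0.064]), array([212, 205]))]
lip [(0.88, array([0.42 , 0.065, 0.215]), array([222, 203]))]
rest [(0.61, array([ 0.454, -0.08 , -0.   ]), array([276, 199]))]
roll [(0.62, array([ 0.368, -0.208,  0.02 ]), array([321, 229])), (0.61, array([ 0.479, -0.07 ,  0.03 ]), array([273, 189]))]
roll_mid [(0.7, array([ 0.452, -0.082,  0.039]), array([278, 199])), (0.47, array([ 0.374, -0.194,  0.017]), array([316, 227]))]
stamp [(0.55, array([ 0.514,  0.405, -0.004]), array([112, 178]))]
stapler [(0.85, array([ 0.441, -0.367,  0.   ]), array([374, 204]))]
coin_roll [(0.42, array([ 0.436,  0.396, -0.001]), array([113, 204]))]
1.1 [[ 0.      0.4085 -0.9127  0.2553]
 [-0.     -0.9127 -0.4085 -0.5705]
 [-1.      0.      0.      0.2313]
 [ 0.      0.      0.      1.    ]]
```

```bash
python3 -c "
import cv2,numpy as np
a=[cv2.imread('pics/%s0.png'%n) for n in('scene','top')]
cv2.imwrite('pics/both.png',cv2.resize(np.vstack(a),None,fx=0.78,fy=0.78))"
```

```text
(no output)
```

View pics/both.png

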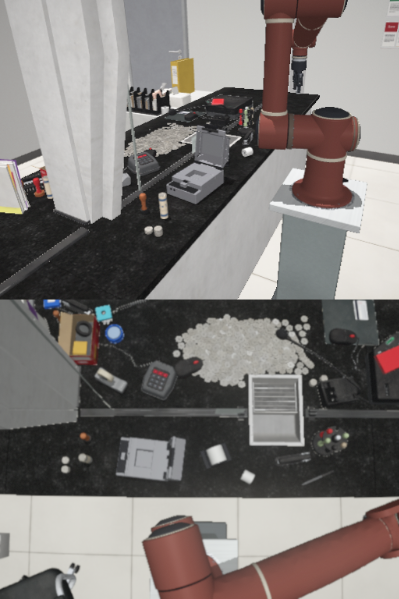

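The scene camera sees the counter from the left; the top view shows the printer around (181,203), with its back towards the robot's right. Roll candidates in the top image are the one in the black rest at (276,199) and a small one at (318,228) lying loose. I'll confirm in a crop.

```bash
python3 -c "
import cv2
a=cv2.imread('pics/top0.png')[165:255,130:345]
cv2.imwrite('pics/crop1.png',cv2.resize(a,None,fx=3.6,fy=3.6,interpolation=cv2.INTER_CUBIC))"
```

```text
(no output)
```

View pics/crop1.png

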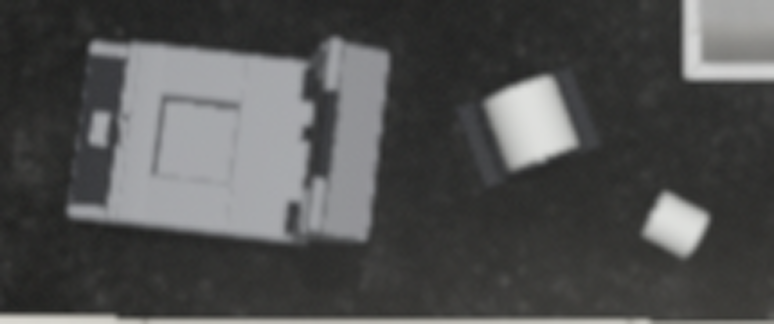

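The roll in the rest at crop (530,120) is larger (about 1.4 times) and sits between black bars, so it is the one meant. The roll at (675,225) is the small spare. The roll's axis is about 22° from world x. Moving over it now.

```bash
cat >> h.py <<'E'
def down(yaw): # tool x down, tool y at yaw (deg)
    a=np.radians(yaw);y=np.array([np.cos(a),np.sin(a),0]);x=np.array([0,0,-1.]);return np.c_[x,y,np.cross(x,y)]
def plan(pos,yaw,n,g):
    M=T();P=M[:3,3];A=M[:3,:3];rv=R.from_matrix(A.T@down(yaw)).as_rotvec();d=(np.array(pos)-P)/n
    rows=[]
    for i in range(n):
        B=A@R.from_rotvec(rv*i/n).as_matrix()
        rows.append([*(float(v) for v in (B.T@d).round(4)),*(float(v) for v in np.degrees(rv/n).round(2)),g])
    print("["+",".join(str(r).replace(" ","") for r in rows)+"]")
E
python3 - <<'E'
from h import *
print(np.array(calibration("wrist")["hand_eye"]).round(3).tolist(),calibration("wrist")["fx"])
plan([.454,-.08,.22],22,16,.0854)
E
```

```text
[[0.001, -0.328, 0.945, -0.141], [1.0, -0.001, -0.001, -0.0], [0.001, 0.945, 0.328, -0.085], [0.0, 0.0, 0.0, 1.0]] 320.66278606765286
[[0.0007,-0.0229,-0.0239,-5.49,0.0,-0.0,0.0854],[0.0007,-0.0205,-0.0259,-5.49,0.0,-0.0,0.0854],[0.0007,-0.0179,-0.0278,-5.49,0.0,-0.0,0.0854],[0.0007,-0.0152,-0.0294,-5.49,0.0,-0.0,0.0854],[0.0007,-0.0123,-0.0307,-5.49,0.0,-0.0,0.0854],[0.0007,-0.0093,-0.0317,-5.49,0.0,-0.0,0.0854],[0.0007,-0.0062,-0.0325,-5.49,0.0,-0.0,0.0854],[0.0007,-0.0031,-0.0329,-5.49,0.0,-0.0,0.0854],[0.0007,0.0001,-0.0331,-5.49,0.0,-0.0,0.0854],[0.0007,0.0032,-0.0329,-5.49,0.0,-0.0,0.0854],[0.0007,0.0064,-0.0325,-5.49,0.0,-0.0,0.0854],[0.0007,0.0094,-0.0317,-5.49,0.0,-0.0,0.0854],[0.0007,0.0124,-0.0306,-5.49,0.0,-0.0,0.0854],[0.0007,0.0153,-0.0293,-5.49,0.0,-0.0,0.0854],[0.0007,0.018,-0.0277,-5.49,0.0,-0.0,0.0854],[0.0007,0.0206,-0.0259,-5.49,0.0,-0.0,0.0854]]
```

Request:
arm_command(
  plan=[
    [[0.0007, -0.023, -0.024, -5.5, 0, 0, 0.0854], [0.0007, -0.0205, -0.026, -5.5, 0, 0, 0.0854], [0.0007, -0.018, -0.028, -5.5, 0, 0, 0.0854], [0.0007, -0.015, -0.0295, -5.5, 0, 0, 0.0854], [0.0007, -0.0125, -0.0305, -5.5, 0, 0, 0.0854], [0.0007, -0.0095, -0.0315, -5.5, 0, 0, 0.0854], [0.0007, -0.006, -0.0325, -5.5, 0, 0, 0.0854], [0.0007, -0.003, -0.033, -5.5, 0, 0, 0.0854], [0.0007, 0, -0.033, -5.5, 0, 0, 0.0854], [0.0007, 0.003, -0.033, -5.5, 0, 0, 0.0854], [0.0007, 0.0065, -0.0325, -5.5, 0, 0, 0.0854], [0.0007, 0.0095, -0.0315, -5.5, 0, 0, 0.0854], [0.0007, 0.0125, -0.0305, -5.5, 0, 0, 0.0854], [0.0007, 0.0155, -0.0295, -5.5, 0, 0, 0.0854], [0.0007, 0.018, -0.0275, -5.5, 0, 0, 0.0854], [0.0007, 0.0205, -0.026, -5.5, 0, 0, 0.0854], [0, 0, 0, 0, 0, 0, 0.0854]],
  ],
)

```text
t: 2.52
tool_pos: [0.4444, -0.0538, 0.2203]
tool_rot: [0.866, 1.382, -0.864]
contact_force: [0.3, 0.1, -0.6]
opening: 0.0852
```

```bash
cat > roll.py <<'E'
from h import *
import sys
np.set_printoptions(precision=4,suppress=True)
o=ctrl.get_obs();print(o["t"],o["contact_force"],o["q"]);print(T())
C,im=shot("wrist",sys.argv[1])
for t in sys.argv[2:]:
    print(t,[(round(d["conf"],2),w(C,d["at"]).round(4),px("wrist",C,w(C,d["at"])).astype(int)) for d in mark_of("wrist",t)][:3])
E
python3 roll.py w1.png roll roll_mid rest
```

```text
2.5167 [ 0.323   0.1088 -0.6153] [-0.2861 -0.3951  2.0253 -0.0013  1.5024 -0.7432]
[[ 0.0082  0.8973  0.4414  0.4444]
 [-0.0038  0.4415 -0.8973 -0.0538]
 [-1.      0.0057  0.007   0.2203]
 [ 0.      0.      0.      1.    ]]
roll [(0.87, array([ 0.4809, -0.071 ,  0.0344]), array([280, 189]))]
roll_mid [(0.95, array([ 0.3763, -0.196 ,  0.0183]), array([154, 236])), (0.57, array([ 0.457 , -0.0787,  0.0301]), array([257, 184]))]
rest []
```

View pics/w1.png

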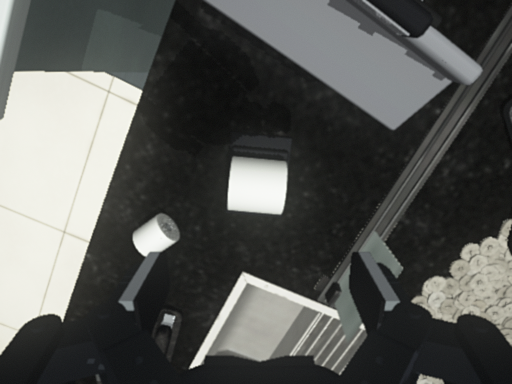

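Wrist view: the large roll is centred near (257,184) in the rest, axis tilted about 4° to the image. The small roll is at (156,234), off to the side.

```bash
python3 - <<'E'
from h import *
np.set_printoptions(precision=4,suppress=True)
C=c2w("wrist");im=cv2.imread("pics/w1.png")
m=((im[:,:,0]>120)&(im.min(2)>110)).astype(np.uint8)
n,l,s,c=cv2.connectedComponentsWithStats(m);k=l[184,257];print(s[k])
pts=np.argwhere(l==k)[:,::-1].astype(np.float32)
# silhouette in plane z=.05
g=np.array([ray("wrist",C,p,.05)[:2] for p in pts[::3]],np.float32)
print(cv2.minAreaRect(g*1000))
# project roll model & fit center/yaw by mask IoU
c_=calibration("wrist")
from scipy.optimize import minimize
def poly(v):
    a=np.array([np.cos(v[2]),np.sin(v[2]),0]);b=np.array([-a[1],a[0],0]);th=np.linspace(0,2*np.pi,40)
    P=[np.r_[v[:2],.035]+s*.0285*a+.029*(np.cos(t)*b+np.sin(t)*np.array([0,0,1])) for s in(-1,1) for t in th]
    return cv2.convexHull(np.array([px("wrist",C,p) for p in P],np.float32))
M=(l==k).astype(np.uint8)
def cost(v):
    q=np.zeros((384*4,512*4),np.uint8);cv2.fillPoly(q,[((poly(v)+.5)*4).round().astype(int)],1)
    return float((q!=MM).sum())/16
MM=cv2.resize(M,None,fx=4,fy=4,interpolation=cv2.INTER_NEAREST)
r=minimize(cost,[.455,-.08,np.radians(22)],method="Nelder-Mead",options=dict(initial_simplex=[[.455,-.08,.38],[.465,-.08,.38],[.455,-.07,.38],[.455,-.08,.5]],xatol=1e-4,fatol=.5))
print(r.x,np.degrees(r.x[2]),r.fun,M.sum())
E
```

```text
[ 227  157   61   58 3034]
((453.15740966796875, -80.07698059082031), (60.21072006225586, 57.640377044677734), 19.57964324951172)Traceback (most recent call last):
  File "<stdin>", line 22, in <module>
    res = _minimize_neldermead(fun, x0, args, callback, bounds=bounds,
                               **options)
    fxe = func(xe)
    fx = function(np.copy(x), *(wrapper_args + args))
  File "<stdin>", line 19, in cost
  File "<stdin>", line 16, in poly
  File "h.py", line 11, in px
    c=calibration(n);p=np.linalg.inv(C)@np.r_[P,1];s=p[:2]/p[2];s=s*(1+c["k1"]*(s@s));return np.array([c["fx"]*s[0]+c["cx"],c["fy"]*s[1]+c["cy"]])
ValueError: time passes only in moves, steps and waits
```

```bash
sed -i 's/^from station.*/&\nimport functools\ncalibration=functools.lru_cache(None)(calibration)/' h.py; python3 - <<'E'
from h import *
np.set_printoptions(precision=4,suppress=True)
C=c2w("wrist");im=cv2.imread("pics/w1.png")
m=(im.min(2)>75).astype(np.uint8)
n,l,s,c=cv2.connectedComponentsWithStats(m);k=l[184,257];print(s[k])
from scipy.optimize import minimize
def poly(v):
    a=np.array([np.cos(v[2]),np.sin(v[2]),0]);b=np.array([-a[1],a[0],0]);th=np.linspace(0,2*np.pi,40)
    P=[np.r_[v[:2],.035]+s*.0285*a+.029*(np.cos(t)*b+np.sin(t)*np.array([0,0,1])) for s in(-1,1) for t in th]
    return cv2.convexHull(np.array([px("wrist",C,p) for p in P],np.float32))
MM=cv2.resize((l==k).astype(np.uint8),None,fx=4,fy=4,interpolation=cv2.INTER_NEAREST)
def cost(v):
    q=np.zeros((384*4,512*4),np.uint8);cv2.fillPoly(q,[((poly(v)+.5)*4).round().astype(int)],1)
    return float((q!=MM).sum())/16
r=minimize(cost,[.455,-.08,.38],method="Nelder-Mead",options=dict(initial_simplex=[[.455,-.08,.38],[.465,-.08,.38],[.455,-.07,.38],[.455,-.08,.5]],xatol=1e-4,fatol=.5))
print(r.x,np.degrees(r.x[2]),r.fun)
plan([r.x[0],r.x[1],.10],np.degrees(r.x[2]),6,.0854)
E
```

```text
[ 227  156   61   59 3182]
[ 0.4538 -0.0842  0.3411] 19.545586352693146 88.3125
[[0.0201,-0.0004,0.0044,1.01,0.08,-0.04,0.0854],[0.0201,-0.0003,0.0044,1.01,0.08,-0.04,0.0854],[0.0201,-0.0002,0.0044,1.01,0.08,-0.04,0.0854],[0.0201,-0.0001,0.0045,1.01,0.08,-0.04,0.0854],[0.0201,0.0,0.0045,1.01,0.08,-0.04,0.0854],[0.0201,0.0001,0.0045,1.01,0.08,-0.04,0.0854]]
```

Request:
arm_command(
  plan=[
    [[0.02, -0.0004, 0.004, 1, 0.08, -0.04, 0.0854], [0.02, -0.0003, 0.004, 1, 0.08, -0.04, 0.0854], [0.02, -0.0002, 0.004, 1, 0.08, -0.04, 0.0854], [0.02, 0, 0.004, 1, 0.08, -0.04, 0.0854], [0.02, 0, 0.004, 1, 0.08, -0.04, 0.0854], [0.02, 0, 0.004, 1, 0.08, -0.04, 0.0854], [0, 0, 0, 0, 0, 0, 0.0854]],
  ],
)

```text
t: 3.3
tool_pos: [0.4531, -0.0944, 0.0998]
tool_rot: [0.974, 1.332, -0.973]
contact_force: [-1.6, 1.1, -0.6]
opening: 0.0856
```

```bash
python3 - <<'E'
from h import *
np.set_printoptions(precision=4,suppress=True)
print(T()); plan([.4535,-.0825,.0285],19.6,6,.0854)
E
```

```text
[[ 0.0078  0.9511  0.3088  0.4531]
 [-0.0048  0.3089 -0.9511 -0.0944]
 [-1.      0.0059  0.0069  0.0998]
 [ 0.      0.      0.      1.    ]]
[[0.0119,0.0006,-0.0019,-0.27,0.07,-0.06,0.0854],[0.0119,0.0006,-0.0019,-0.27,0.07,-0.06,0.0854],[0.0119,0.0006,-0.0019,-0.27,0.07,-0.06,0.0854],[0.0119,0.0007,-0.0019,-0.27,0.07,-0.06,0.0854],[0.0119,0.0007,-0.0019,-0.27,0.07,-0.06,0.0854],[0.0119,0.0007,-0.0019,-0.27,0.07,-0.06,0.0854]]
```

Request:
arm_command(
  plan=[
    [[0, 0.001, -0.004, -0.5, 0.2, -0.2, 0.0854], [0, 0.001, -0.004, -0.5, 0.2, -0.2, 0.0854], [0.005, 0.001, -0.003, -0.5, 0, 0, 0.0854], [0.012, 0, 0, 0, 0, 0, 0.0854], [0.015, 0, 0, 0, 0, 0, 0.0854], [0.015, 0, 0, 0, 0, 0, 0.0854], [0.01, 0, 0, 0, 0, 0, 0.0854], [0, 0, 0, 0, 0, 0, 0.0854], [0, 0, 0, 0, 0, 0, 0.0854]],
  ],
)

```text
t: 4.05
tool_pos: [0.4562, -0.0852, 0.0457]
tool_rot: [0.956, 1.341, -0.952]
contact_force: [-0.6, -0.2, 1.3]
opening: 0.0856
```

```bash
python3 - <<'E'
from h import *
np.set_printoptions(precision=4,suppress=True)
print(T()); plan([.4535,-.0825,.0285],19.6,3,.0854)
E
python3 roll.py w2.png roll_mid
```

```text
[[ 0.0091  0.9428  0.3332  0.4562]
 [-0.004   0.3332 -0.9428 -0.0852]
 [-1.      0.0073  0.0068  0.0457]
 [ 0.      0.      0.      1.    ]]
[[0.0057,-0.0006,-0.0012,-0.04,0.13,-0.14,0.0854],[0.0057,-0.0006,-0.0012,-0.04,0.13,-0.14,0.0854],[0.0057,-0.0006,-0.0012,-0.04,0.13,-0.14,0.0854]]
4.05 [-0.6232 -0.2206  1.2917] [-0.3448 -0.1495  2.1373 -0.0007  1.1439 -0.6842]
[[ 0.0091  0.9428  0.3332  0.4562]
 [-0.004   0.3332 -0.9428 -0.0852]
 [-1.      0.0073  0.0068  0.0457]
 [ 0.      0.      0.      1.    ]]
roll_mid [(0.97, array([ 0.4534, -0.0788,  0.0314]), array([257, 230]))]
```

View pics/w2.png

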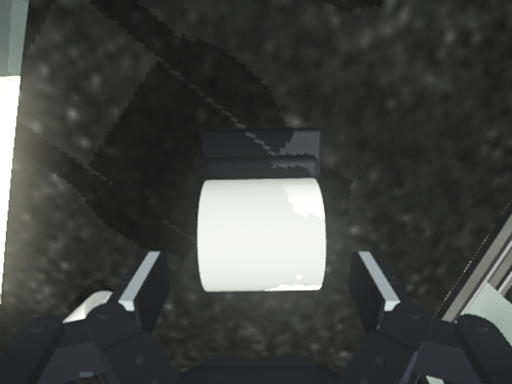

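Request:
arm_command(
  plan=[
    [[0.007, -0.0005, -0.0015, 0, 0.1, -0.1, 0.0854], [0.007, 0, -0.0015, 0, 0.1, -0.1, 0.0854], [0.004, 0, -0.001, 0, 0, 0, 0.0854], [0, 0, 0, 0, 0, 0, 0.0854], [0, 0, 0, 0, 0, 0, 0.05], [0, 0, 0, 0, 0, 0, 0.05], [0, 0, 0, 0, 0, 0, 0.05], [0, 0, 0, 0, 0, 0, 0.05], [0, 0, 0, 0, 0, 0, 0.05], [0, 0, 0, 0, 0, 0, 0.05]],
  ],
  squeeze=35,
)

```text
t: 4.98
tool_pos: [0.4567, -0.0821, 0.029]
tool_rot: [0.956, 1.341, -0.952]
contact_force: [0.0, -0.9, -2.0]
opening: 0.0565
```

Request:
arm_command(
  plan=[
    [[-0.01, 0, 0, 0, 0, 0, 0.05], [-0.025, 0, 0, 0, 0, 0, 0.05], [-0.035, 0, 0, 0, 0, 0, 0.05], [-0.035, 0, 0, 0, 0, 0, 0.05], [-0.035, 0, 0, 0, 0, 0, 0.05], [-0.035, 0, 0, 0, 0, 0, 0.05], [-0.035, 0, 0, 0, 0, 0, 0.05], [-0.035, 0, 0, 3, 0.2, -0.2, 0.05], [-0.03, 0, 0, 5, 0.2, -0.2, 0.05], [-0.01, 0, 0, 5, 0, 0, 0.05], [0, 0, 0, 5, 0, 0, 0.05], [0, 0, 0, 3.5, 0, 0, 0.05], [0, 0, 0, 0, 0, 0, 0.05]],
  ],
)

```text
t: 6.07
tool_pos: [0.4499, -0.0798, 0.3369]
tool_rot: [1.251, 1.181, -1.246]
contact_force: [-0.2, -0.7, -2.0]
opening: 0.0564
```

```bash
python3 - <<'E'
from h import *
o=ctrl.get_obs();print(o["opening"],o["t"]);print(T().round(4)); plan([.438,.19,.33],-5,10,.05)
E
```

```text
0.05643883665934903 6.0667
[[ 3.600e-03  9.986e-01 -5.360e-02  4.499e-01]
 [ 3.000e-04 -5.360e-02 -9.986e-01 -7.980e-02]
 [-1.000e+00  3.600e-03 -5.000e-04  3.369e-01]
 [ 0.000e+00  0.000e+00  0.000e+00  1.000e+00]]
[[0.0007,-0.0026,-0.0269,0.19,-0.0,-0.02,0.05],[0.0007,-0.0027,-0.0269,0.19,-0.0,-0.02,0.05],[0.0007,-0.0028,-0.0269,0.19,-0.0,-0.02,0.05],[0.0007,-0.0029,-0.0268,0.19,-0.0,-0.02,0.05],[0.0007,-0.003,-0.0268,0.19,-0.0,-0.02,0.05],[0.0007,-0.0031,-0.0268,0.19,-0.0,-0.02,0.05],[0.0007,-0.0032,-0.0268,0.19,-0.0,-0.02,0.05],[0.0007,-0.0033,-0.0268,0.19,-0.0,-0.02,0.05],[0.0007,-0.0034,-0.0268,0.19,-0.0,-0.02,0.05],[0.0007,-0.0034,-0.0268,0.19,-0.0,-0.02,0.05]]
```

Request:
arm_command(
  plan=[
    [[0, -0.003, -0.027, 0, 0, 0, 0.05], [0, -0.003, -0.027, 0, 0, 0, 0.05], [0, -0.003, -0.027, 0, 0, 0, 0.05], [0, -0.003, -0.027, 0, 0, 0, 0.05], [0, -0.003, -0.027, 0, 0, 0, 0.05], [0, -0.003, -0.027, 0, 0, 0, 0.05], [0, -0.003, -0.027, 0, 0, 0, 0.05], [0, -0.003, -0.027, 0, 0, 0, 0.05], [0, -0.003, -0.027, 0, 0, 0, 0.05], [0, -0.003, -0.022, 0, 0, 0, 0.05], [0, 0, 0, 0, 0, 0, 0.05], [0, 0, 0, 0, 0, 0, 0.05], [0, 0, 0, 0, 0, 0, 0.05]],
  ],
)

```text
t: 7.15
tool_pos: [0.4267, 0.1969, 0.3371]
tool_rot: [1.234, 1.191, -1.236]
contact_force: [0.0, -0.2, -2.1]
opening: 0.0569
```

```bash
python3 roll.py w3.png printer bay hinge lip roll_mid; python3 - <<'E'
from h import *
shot("scene","s3.png")
a=cv2.imread("pics/w3.png");b=cv2.imread("pics/s3.png")[60:300,150:470]
cv2.imwrite("pics/m3.png",np.vstack([cv2.resize(a,(480,360)),cv2.resize(b,(480,240))]))
E
```

```text
7.15 [ 0.035  -0.1881 -2.0554] [ 0.2748 -0.3667  1.8134 -0.0016  1.6951  0.3099]
[[ 0.0002  0.9994 -0.0353  0.4267]
 [-0.0016 -0.0353 -0.9994  0.1969]
 [-1.      0.0003  0.0016  0.3371]
 [ 0.      0.      0.      1.    ]]
printer [(0.75, array([ 0.4382,  0.1856, -0.0032]), array([266, 143]))]
bay [(0.65, array([0.4389, 0.1807, 0.0703]), array([268, 157]))]
hinge []
lip []
roll_mid [(0.77, array([ 0.376 , -0.1941,  0.0183]), array([239, 348])), (0.59, array([0.4261, 0.2004, 0.3394]), array([257, 252]))]
```

View pics/m3.png

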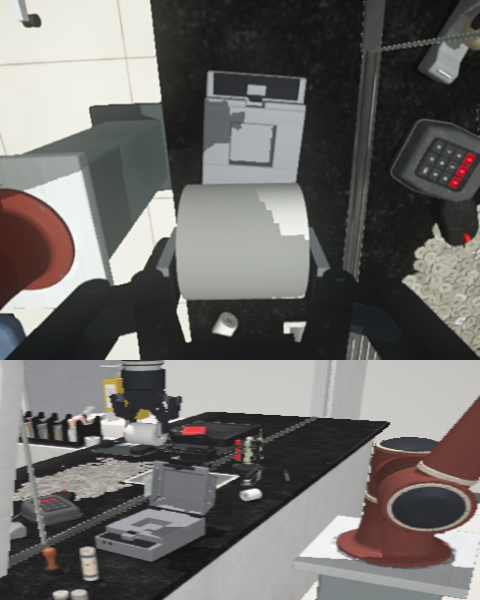

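Wrist view: the roll is held level, and the printer's bay is visible near (252,145) in the picture. The scene view shows the lid upright and clear of the gripper. I'll check the bay with a model overlay.

```bash
python3 - <<'E'
from h import *
C=c2w("wrist");im=cv2.imread("pics/w3.png");s=6;x0,y0,x1,y1=205,65,335,165
big=cv2.resize(im[y0:y1,x0:x1],None,fx=s,fy=s,interpolation=cv2.INTER_CUBIC)
def draw(c,yaw,col):
    a=np.radians(yaw);Y=np.array([np.cos(a),np.sin(a)]);X=np.array([Y[1],-Y[0]])
    for rect in [(-28,32,-31,31),(-95,30,-70,70)]:
        P=[px("wrist",C,np.r_[np.array(c)+X*u/1e3+Y*v/1e3,.062]) for u,v in[(rect[0],rect[2]),(rect[0],rect[3]),(rect[1],rect[3]),(rect[1],rect[2])]]
        cv2.polylines(big,[((np.array(P)+.5-[x0,y0])*s).astype(int)],True,col,1)
draw((.4385,.1855),-5.4,(0,0,255))
cv2.imwrite("pics/ov.png",big)
E
```

```text
(no output)
```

View pics/ov.png

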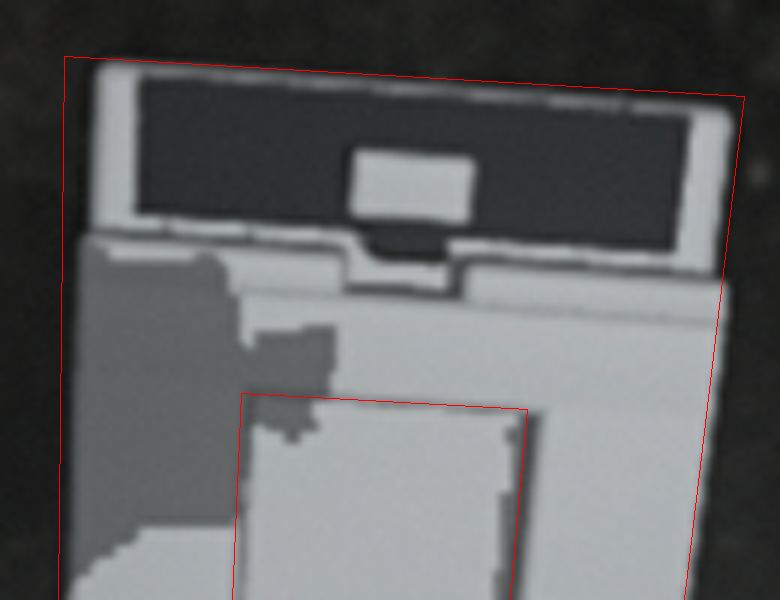

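```bash
python3 - <<'E'
from h import *
from scipy.optimize import fsolve
im=cv2.imread("pics/w3.png").astype(int).sum(2);col=im[:,235:250].mean(1)
g=np.diff(col);r=[180+np.argmax(abs(g[180:210]))+.5,295+np.argmax(abs(g[295:335]))+.5]
print(r,col[185:210:3],col[300:335:3])
C=np.array(calibration("wrist")["hand_eye"])
th=np.linspace(0,2*np.pi,720)
def f(v):
    v_=[px("wrist",C,np.array([v[0]+.029*np.cos(t),-.009,v[1]+.029*np.sin(t)]))[1] for t in th]
    return [min(v_)-r[0],max(v_)-r[1]]
print("tool x,z of roll axis",fsolve(f,[-.01,0],epsfcn=1e-6))
plan([.440,.1825,.14],-5.5,8,.05)
E
```

```text
[np.float64(195.5), np.float64(318.5)] [517.8        514.93333333 515.26666667 519.46666667 343.2
 382.53333333 405.6        422.66666667 435.06666667] [493.6        486.13333333 479.13333333 468.46666667 455.73333333
 438.4        397.73333333 119.33333333 126.13333333 121.53333333
 111.73333333 205.46666667]
tool x,z of roll axis [-0.00400278 -0.00292625]
[[0.0247,0.0016,0.0017,0.42,0.01,-0.01,0.05],[0.0247,0.0017,0.0016,0.42,0.01,-0.01,0.05],[0.0247,0.0017,0.0016,0.42,0.01,-0.01,0.05],[0.0247,0.0017,0.0016,0.42,0.01,-0.01,0.05],[0.0247,0.0017,0.0016,0.42,0.01,-0.01,0.05],[0.0247,0.0017,0.0016,0.42,0.01,-0.01,0.05],[0.0247,0.0017,0.0016,0.42,0.01,-0.01,0.05],[0.0247,0.0017,0.0016,0.42,0.01,-0.01,0.05]]
```

Request:
arm_command(
  plan=[
    [[0.025, 0.0016, 0.002, 0.4, 0, 0, 0.05], [0.025, 0.0016, 0.002, 0.4, 0, 0, 0.05], [0.025, 0.0016, 0.002, 0.4, 0, 0, 0.05], [0.025, 0.0016, 0.002, 0.4, 0, 0, 0.05], [0.025, 0.0016, 0.002, 0.4, 0, 0, 0.05], [0.025, 0.0016, 0.002, 0.4, 0, 0, 0.05], [0.025, 0.0016, 0.002, 0, 0, 0, 0.05], [0.02, 0.0016, 0.002, 0, 0, 0, 0.05], [0.005, 0, 0, 0, 0, 0, 0.05], [0, 0, 0, 0, 0, 0, 0.05], [0, 0, 0, 0, 0, 0, 0.05]],
  ],
)

```text
t: 8.42
tool_pos: [0.4434, 0.1758, 0.1337]
tool_rot: [1.279, 1.16, -1.266]
contact_force: [0.1, 0.4, -0.1]
opening: 0.0564
```

```bash
python3 - <<'E'
from h import *
o=ctrl.get_obs();print(o["opening"],o["t"]);print(T().round(4)); plan([.440,.1795,.095],-5.5,4,.05)
E
```

```text
0.05637045592340993 8.4167
[[ 0.0093  0.9961 -0.088   0.4434]
 [ 0.0011 -0.088  -0.9961  0.1758]
 [-1.      0.0092 -0.0019  0.1337]
 [ 0.      0.      0.      1.    ]]
[[0.0097,-0.001,-0.0008,0.11,-0.03,-0.13,0.05],[0.0097,-0.001,-0.0008,0.11,-0.03,-0.13,0.05],[0.0097,-0.001,-0.0008,0.11,-0.03,-0.13,0.05],[0.0097,-0.001,-0.0008,0.11,-0.03,-0.13,0.05]]
```

Request:
arm_command(
  plan=[
    [[0.009, -0.0009, -0.0009, 0.1, 0, -0.15, 0.05], [0.009, -0.0009, -0.0009, 0.1, 0, -0.15, 0.05], [0.009, -0.0009, -0.0008, 0.1, 0, -0.15, 0.05], [0.007, -0.0005, -0.0008, 0.1, 0, -0.1, 0.05], [0, 0, 0, 0, 0, 0, 0.05], [0, 0, 0, 0, 0, 0, 0.05], [0, 0, 0, 0, 0, 0, 0.05]],
  ],
)

```text
t: 9.0
tool_pos: [0.4441, 0.1813, 0.102]
tool_rot: [1.286, 1.16, -1.271]
contact_force: [0.6, -0.3, -0.3]
opening: 0.0566
```

```bash
python3 roll.py w4.png roll_mid bay; python3 - <<'E'
from h import *
C=c2w("wrist");im=cv2.imread("pics/w4.png");s=1.5
big=cv2.resize(im,None,fx=s,fy=s,interpolation=cv2.INTER_CUBIC)
a=np.radians(-5.5);Y=np.array([np.cos(a),np.sin(a)]);X=np.array([Y[1],-Y[0]]);c=np.array([.4405,.185])
P=[px("wrist",C,np.r_[c+X*u/1e3+Y*v/1e3,.062]) for u,v in[(-28,-31),(-28,31),(32,31),(32,-31)]]
cv2.polylines(big,[((np.array(P)+.5)*s).astype(int)],True,(0,0,255),1)
cv2.imwrite("pics/ov4.png",big)
plan([.440,.1795,.065],-5.5,4,.05)
E
```

```text
9.0 [ 0.6033 -0.2873 -0.2748] [ 0.2308 -0.1922  2.069   0.0026  1.2558  0.3251]
[[ 0.0081  0.9955 -0.0949  0.4441]
 [ 0.0044 -0.0949 -0.9955  0.1813]
 [-1.      0.0077 -0.0052  0.102 ]
 [ 0.      0.      0.      1.    ]]
roll_mid [(0.8, array([0.4448, 0.1865, 0.1054]), array([259, 249]))]
bay []
[[0.0094,-0.0011,0.0006,0.01,-0.08,-0.12,0.05],[0.0094,-0.0011,0.0006,0.01,-0.08,-0.12,0.05],[0.0094,-0.0011,0.0006,0.01,-0.08,-0.12,0.05],[0.0094,-0.0011,0.0006,0.01,-0.08,-0.12,0.05]]
```

View pics/ov4.png

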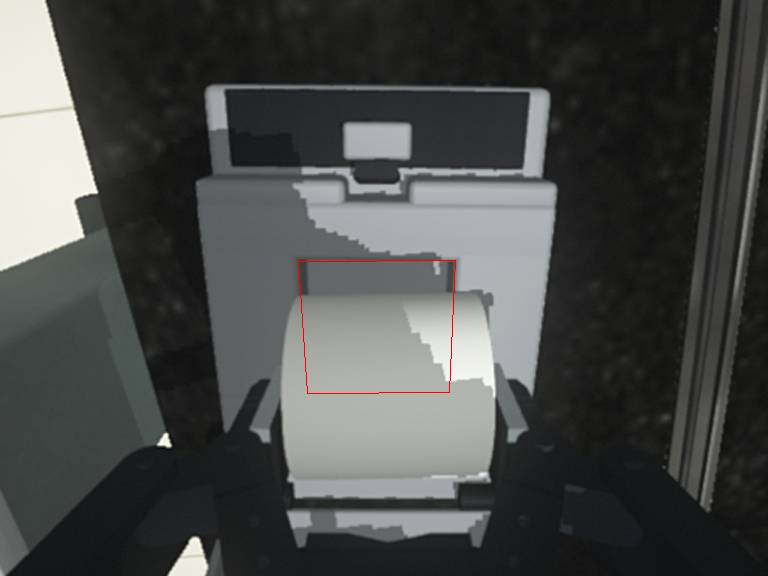

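The overlay matches the bay: its front edge lies at rows 260–261, columns 298–458. The roll is parallel to the bay and about 4 mm too far in +x. I'll correct that and lower it.

Request:
arm_command(
  plan=[
    [[0.003, -0.001, 0.0003, 0, 0, -0.15, 0.05], [0.004, -0.0012, 0.0003, 0, 0, -0.15, 0.05], [0.004, -0.001, 0.0003, 0, 0, -0.1, 0.05], [0, 0, 0, 0, 0, 0, 0.05], [0, 0, 0, 0, 0, 0, 0.05], [0, 0, 0, 0, 0, 0, 0.05]],
  ],
)

```text
t: 9.65
tool_pos: [0.4413, 0.1807, 0.0911]
tool_rot: [1.285, 1.165, -1.274]
contact_force: [-0.2, 0.2, -1.1]
opening: 0.0566
```

```bash
python3 - <<'E'
from h import *
o=ctrl.get_obs();print(o["opening"],o["contact_force"]);print(T().round(4)); plan([.4405,.1795,.066],-5.5,4,.05)
E
```

```text
0.05655407456671426 [-0.24579169  0.15249015 -1.10380333]
[[ 0.0028  0.9955 -0.0952  0.4413]
 [ 0.0057 -0.0952 -0.9954  0.1807]
 [-1.      0.0022 -0.0059  0.0911]
 [ 0.      0.      0.      1.    ]]
[[0.0063,-0.0002,0.0003,0.01,-0.08,-0.03,0.05],[0.0063,-0.0002,0.0003,0.01,-0.08,-0.03,0.05],[0.0063,-0.0002,0.0003,0.01,-0.08,-0.03,0.05],[0.0063,-0.0002,0.0003,0.01,-0.08,-0.03,0.05]]
```

Request:
arm_command(
  plan=[
    [[0.005, -0.0002, 0.0003, 0, 0, 0, 0.05], [0.006, -0.0002, 0.0003, 0, 0, 0, 0.05], [0.006, -0.0002, 0.0003, 0, 0, 0, 0.05], [0.004, 0, 0, 0, 0, 0, 0.05], [0, 0, 0, 0, 0, 0, 0.05], [0, 0, 0, 0, 0, 0, 0.05], [0, 0, 0, 0, 0, 0, 0.05]],
  ],
)

```text
t: 10.23
tool_pos: [0.4399, 0.1798, 0.067]
tool_rot: [1.283, 1.166, -1.276]
contact_force: [0.3, 0.8, -1.0]
opening: 0.0567
```

Request:
arm_command(
  plan=[
    [[0.001, 0, 0, 0, 0, 0, 0.05], [0.001, 0, 0, 0, 0, 0, 0.05], [0.0005, 0, 0, 0, 0, 0, 0.05], [0, 0, 0, 0, 0, 0, 0.05], [0, 0, 0, 0, 0, 0, 0.05]],
  ],
)

```text
t: 10.65
tool_pos: [0.4408, 0.1799, 0.0651]
tool_rot: [1.285, 1.165, -1.274]
contact_force: [-0.1, 0.5, -0.5]
opening: 0.0567
```

Request:
arm_command(
  plan=[
    [[0, 0, 0, 0, 0, 0, 0.062], [0, 0, 0, 0, 0, 0, 0.068], [0, 0, 0, 0, 0, 0, 0.08], [0, 0, 0, 0, 0, 0, 0.0854], [0, 0, 0, 0, 0, 0, 0.0854], [0, 0, 0, 0, 0, 0, 0.0854], [-0.01, 0, 0, 0, 0, 0, 0.0854], [-0.02, 0, 0, 0, 0, 0, 0.0854], [-0.03, 0, 0, 0, 0, 0, 0.0854], [-0.02, 0, 0, 0, 0, 0, 0.0854], [-0.005, 0, 0, 0, 0, 0, 0.0854], [0, 0, 0, 0, 0, 0, 0.0854], [0, 0, 0, 0, 0, 0, 0.0854]],
  ],
)

```text
t: 11.73
tool_pos: [0.4406, 0.1794, 0.1568]
tool_rot: [1.286, 1.164, -1.273]
contact_force: [-0.2, 0.1, -0.7]
opening: 0.0853
```

```bash
python3 roll.py w5.png roll_mid; python3 - <<'E'
from h import *
shot("scene","s5.png")
a=cv2.imread("pics/w5.png");b=cv2.imread("pics/s5.png")[100:300,160:420]
cv2.imwrite("pics/m5.png",np.vstack([a[:300],cv2.resize(b,(512,394)[:2])[:300]]))
E
```

```text
11.7333 [-0.1941  0.0633 -0.7082] [ 0.2272 -0.2639  2.0318  0.005   1.368   0.3216]
[[ 0.0044  0.9954 -0.0953  0.4406]
 [ 0.0061 -0.0953 -0.9954  0.1794]
 [-1.      0.0038 -0.0065  0.1568]
 [ 0.      0.      0.      1.    ]]
roll_mid [(0.73, array([0.4381, 0.1838, 0.0677]), array([254, 189]))]
```

View pics/m5.png

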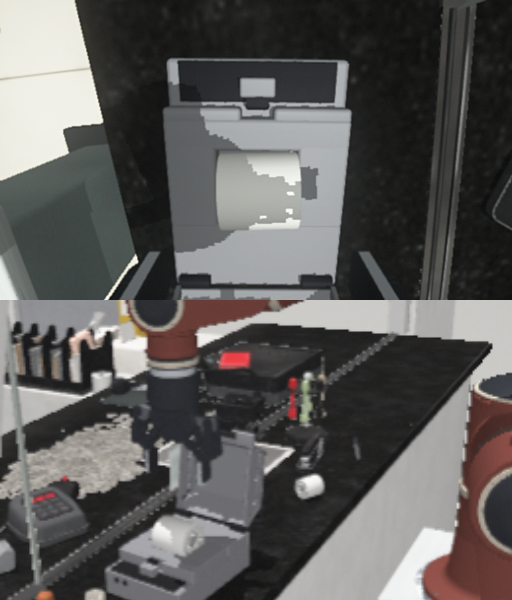

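The roll is lying in the bay, detector middle (0.438, 0.184, 0.068), within 3 mm of home. Next I'll close the fingers, rise, and go over behind the lid.

Request:
arm_command(
  plan=[
    [[-0.03, 0, 0, 0, 0, 0, 0], [-0.04, 0, 0, 0, 0, 0, 0], [-0.04, 0, 0, 0, 0, 0, 0], [-0.035, 0, 0, 0, 0, 0, 0], [0, 0, 0.01, 0, 0, 0, 0], [0, 0, 0.025, 0, 0, 0, 0], [0, 0, 0.03, 0, 0, 0, 0], [0, 0, 0.03, 0, 0, 0, 0], [0, 0, 0.03, 0, 0, 0, 0], [0, 0, 0.018, 0, 0, 0, 0], [0, 0, 0, 0, 0, 0, 0], [0, 0, 0, 0, 0, 0, 0], [0, 0, 0, 0, 0, 0, 0]],
  ],
)

```text
t: 12.97
tool_pos: [0.4193, 0.03, 0.2857]
tool_rot: [1.261, 1.189, -1.302]
contact_force: [1.5, -0.6, 1.1]
opening: -0.0002
```

```bash
cat > lid.py <<'E'
from h import *
import sys
X=np.array([np.sin(np.radians(-5.5)),-np.cos(np.radians(-5.5)),0]);c=np.array([.4405,.185,0])
def tcp(th):
    r=.162-.014*th/1.75;Cn,S=np.cos(th),np.sin(th)
    return c+X*(.085-r*Cn+.008*S+.011)+np.array([0,0,.066+r*S+.008*Cn])
def inv(P): # printer-frame x,z of TCP, and angle of the lid touched
    d=P-c;return d@X,P[2],np.degrees(d[0]*X[1]-d[1]*X[0])
if __name__=="__main__":
    np.set_printoptions(precision=4,suppress=True)
    o=ctrl.get_obs();M=T();print("t",o["t"],"F",o["contact_force"],"op",o["opening"]);print(M.round(4))
    # tool-frame displacement to each of given lid angles / or the approach points
    for a in sys.argv[1:]:
        P=np.array(eval(a)) if "[" in a else tcp(float(a))
        print(a,P,"tool shift",M[:3,:3].T@(P-M[:3,3]))
E
python3 lid.py "(c+X*.155)+[0,0,.30]" "(c+X*.155)+[0,0,.214]" 1.7; python3 - <<'E'
from h import *
C=c2w("wrist");get_image("wrist");print([(d["conf"],w(C,d["at"]).round(3)) for d in mark_of("wrist","lip")])
C=c2w("top");get_image("top");print([(d["conf"],w(C,d["at"]).round(3)) for d in mark_of("top","lip")])
E
```

```text
t 12.9667 F [ 1.4784 -0.5851  1.0746] op -0.00015087858840294484
[[-0.0334  0.9952 -0.0921  0.4193]
 [ 0.0012 -0.0921 -0.9957  0.03  ]
 [-0.9994 -0.0333  0.0019  0.2857]
 [ 0.      0.      0.      1.    ]]
(c+X*.155)+[0,0,.30] [0.4256 0.0307 0.3   ] tool shift [-0.0145  0.0057 -0.0013]
(c+X*.155)+[0,0,.214] [0.4256 0.0307 0.214 ] tool shift [ 0.0714  0.0086 -0.0014]
1.7 [0.4287 0.0625 0.2121] tool shift [ 0.0732  0.0088 -0.0334]
[(0.96, array([0.427, 0.067, 0.214]))]
[(0.87, array([0.423, 0.065, 0.212]))]
```

Request:
arm_command(
  plan=[
    [[0.01, 0.002, 0, 0, 0, 0.6, 0], [0.018, 0.002, 0, 0, 0, 0.6, 0], [0.018, 0.002, 0, 0, 0, 0.5, 0], [0.015, 0.001, 0, 0, 0, 0, 0], [0.005, 0, 0, 0, 0, 0, 0], [0, 0, 0, 0, 0, 0, 0], [0, 0, 0, 0, 0, 0, 0]],
  ],
)

```text
t: 13.75
tool_pos: [0.4277, 0.0346, 0.2205]
tool_rot: [1.269, 1.166, -1.267]
contact_force: [0.4, 0.2, -0.7]
opening: -0.0001
```

```bash
python3 lid.py 1.7 1.5 1.3
```

```text
t 13.75 F [ 0.3534  0.1655 -0.7366] op -7.707189205612749e-05
[[ 0.0033  0.9967 -0.0806  0.4277]
 [-0.0015 -0.0806 -0.9967  0.0346]
 [-1.      0.0034  0.0012  0.2205]
 [ 0.      0.      0.      1.    ]]
1.7 [0.4287 0.0625 0.2121] tool shift [ 0.0083 -0.0013 -0.0279]
1.5 [0.4316 0.0921 0.2162] tool shift [ 0.0042 -0.0008 -0.0576]
1.3 [0.4344 0.1221 0.2142] tool shift [ 0.0062 -0.0003 -0.0878]
```

Lower 8 mm, then push forward gently to angle 1.3.

Request:
arm_command(
  plan=[
    [[0.005, 0, 0, 0, 0, 0, 0], [0.002, 0, -0.004, 0, 0, 0, 0], [0, 0, -0.008, 0, 0, 0, 0], [0, 0, -0.009, 0, 0, 0, 0], [0, 0, -0.009, 0, 0, 0, 0], [-0.001, 0, -0.009, 0, 0, 0, 0], [0, 0, -0.009, 0, 0, 0, 0], [0, 0, -0.009, 0, 0, 0, 0], [0, 0, -0.009, 0, 0, 0, 0], [0.001, 0, -0.008, 0, 0, 0, 0], [0, 0, 0, 0, 0, 0, 0]],
  ],
)

```text
t: 14.67
tool_pos: [0.4365, 0.1169, 0.2177]
tool_rot: [1.27, 1.161, -1.26]
contact_force: [-0.5, -0.4, -0.1]
opening: -0.0002
```

```bash
python3 lid.py 1.3 1.2 1.1 1.0 .9 .8 .7 .6 .5
```

```text
t 14.6667 F [-0.5081 -0.4134 -0.0608] op -0.0001513536701340195
[[ 0.0112  0.9968 -0.0789  0.4365]
 [-0.0031 -0.0789 -0.9969  0.1169]
 [-0.9999  0.0114  0.0022  0.2177]
 [ 0.      0.      0.      1.    ]]
1.3 [0.4344 0.1221 0.2142] tool shift [ 0.0035 -0.0025 -0.005 ]
1.2 [0.4359 0.137  0.2109] tool shift [ 0.0067 -0.0023 -0.0199]
1.1 [0.4373 0.1515 0.2062] tool shift [ 0.0115 -0.0021 -0.0345]
1.0 [0.4386 0.1656 0.1999] tool shift [ 0.0177 -0.0019 -0.0487]
.9 [0.4399 0.179  0.1922] tool shift [ 0.0253 -0.0018 -0.0622]
.8 [0.4411 0.1916 0.1832] tool shift [ 0.0343 -0.0017 -0.0749]
.7 [0.4423 0.2034 0.1729] tool shift [ 0.0446 -0.0016 -0.0867]
.6 [0.4433 0.2141 0.1614] tool shift [ 0.0561 -0.0016 -0.0975]
.5 [0.4442 0.2236 0.1488] tool shift [ 0.0687 -0.0015 -0.1071]
```

Request:
arm_command(
  plan=[
    [[0.003, -0.0005, -0.005, 0, 0, -0.1, 0], [0.003, -0.0005, -0.008, 0, 0, -0.1, 0], [0.0025, -0.0003, -0.008, 0, 0, -0.1, 0], [0.003, -0.0002, -0.008, 0, 0, -0.1, 0], [0.003, 0, -0.008, 0, 0, -0.1, 0], [0.0035, 0, -0.008, 0, 0, 0, 0], [0.004, 0, -0.007, 0, 0, 0, 0], [0.002, 0, -0.004, 0, 0, 0, 0], [0, 0, 0, 0, 0, 0, 0], [0, 0, 0, 0, 0, 0, 0]],
  ],
)

```text
t: 15.5
tool_pos: [0.4395, 0.1796, 0.1899]
tool_rot: [1.265, 1.169, -1.268]
contact_force: [1.0, -1.4, 0.3]
opening: -0.0004
```

```bash
python3 lid.py .9 .8 .7 .6 .5 .4 .3 .2 ; python3 - <<'E'
from h import *
shot("scene","s6.png")
b=cv2.imread("pics/s6.png")[100:300,160:420]
cv2.imwrite("pics/m6.png",cv2.resize(b,None,fx=2.3,fy=2.3))
E
```

```text
t 15.5 F [ 0.9876 -1.391   0.2798] op -0.0003703832781819578
[[-0.0002  0.9969 -0.0782  0.4395]
 [-0.0025 -0.0782 -0.9969  0.1796]
 [-1.     -0.      0.0026  0.1899]
 [ 0.      0.      0.      1.    ]]
.9 [0.4399 0.179  0.1922] tool shift [-0.0023  0.0005  0.0005]
.8 [0.4411 0.1916 0.1832] tool shift [ 0.0067  0.0007 -0.0122]
.7 [0.4423 0.2034 0.1729] tool shift [ 0.017   0.0009 -0.024 ]
.6 [0.4433 0.2141 0.1614] tool shift [ 0.0285  0.0011 -0.0348]
.5 [0.4442 0.2236 0.1488] tool shift [ 0.041   0.0013 -0.0444]
.4 [0.445  0.2319 0.1352] tool shift [ 0.0546  0.0014 -0.0528]
.3 [0.4457 0.2389 0.1208] tool shift [ 0.0689  0.0015 -0.0598]
.2 [0.4462 0.2443 0.1057] tool shift [ 0.084   0.0016 -0.0653]
```

View pics/m6.png

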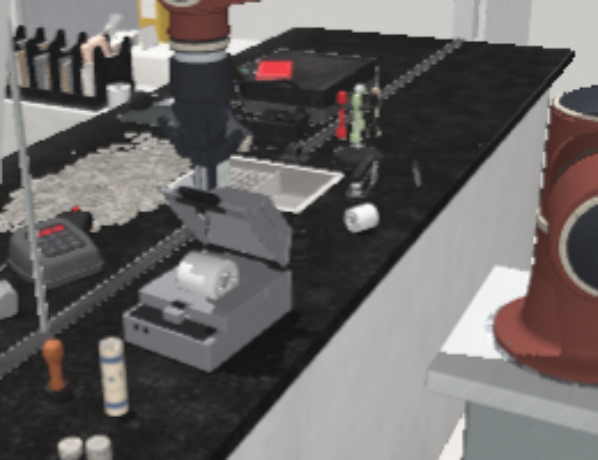

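The lid is following the fingertips and is about half closed, with the roll still lying in the bay. Continuing along the arc.

Request:
arm_command(
  plan=[
    [[0.004, 0, -0.007, 0, 0, 0, 0], [0.005, 0, -0.007, 0, 0, 0, 0], [0.006, 0, -0.007, 0, 0, 0, 0], [0.006, 0, -0.006, 0, 0, 0, 0], [0.007, 0, -0.006, 0, 0, 0, 0], [0.007, 0, -0.006, 0, 0, 0, 0], [0.007, 0, -0.005, 0, 0, 0, 0], [0.004, 0, -0.003, 0, 0, 0, 0], [0, 0, 0, 0, 0, 0, 0], [0, 0, 0, 0, 0, 0, 0]],
  ],
)

```text
t: 16.38
tool_pos: [0.4428, 0.231, 0.1377]
tool_rot: [1.264, 1.17, -1.27]
contact_force: [0.6, 0.5, 0.4]
opening: -0.0003
```

```bash
python3 lid.py .4 .3 .2 .1 0.07 0
```

```text
t 16.3833 F [0.636  0.4559 0.434 ] op -0.00026461351561573714
[[-0.0022  0.9969 -0.0792  0.4428]
 [-0.0027 -0.0792 -0.9969  0.231 ]
 [-1.     -0.002   0.0029  0.1377]
 [ 0.      0.      0.      1.    ]]
.4 [0.445  0.2319 0.1352] tool shift [ 0.0025  0.0021 -0.0011]
.3 [0.4457 0.2389 0.1208] tool shift [ 0.0169  0.0023 -0.0081]
.2 [0.4462 0.2443 0.1057] tool shift [ 0.032   0.0024 -0.0137]
.1 [0.4466 0.2483 0.0901] tool shift [ 0.0476  0.0025 -0.0177]
0.07 [0.4467 0.2492 0.0853] tool shift [ 0.0524  0.0025 -0.0186]
0 [0.4468 0.2507 0.074 ] tool shift [ 0.0637  0.0026 -0.0201]
```

Request:
arm_command(
  plan=[
    [[0.005, 0.0005, -0.003, 0, 0, 0, 0], [0.006, 0.0005, -0.003, 0, 0, 0, 0], [0.006, 0.0005, -0.0025, 0, 0, 0, 0], [0.006, 0.0005, -0.0025, 0, 0, 0, 0], [0.006, 0, -0.002, 0, 0, 0, 0], [0.006, 0, -0.002, 0, 0, 0, 0], [0.005, 0, -0.0015, 0, 0, 0, 0], [0.003, 0, -0.001, 0, 0, 0, 0], [0, 0, 0, 0, 0, 0, 0], [0, 0, 0, 0, 0, 0, 0]],
  ],
)

```text
t: 17.22
tool_pos: [0.4467, 0.2495, 0.0901]
tool_rot: [1.265, 1.17, -1.271]
contact_force: [0.1, -0.7, 0.2]
opening: -0.0002
```

```bash
python3 lid.py 0.07 0
```

```text
t 17.2167 F [ 0.1248 -0.7403  0.1925] op -0.00016010074788840563
[[-0.002   0.9968 -0.0804  0.4467]
 [-0.0026 -0.0804 -0.9968  0.2495]
 [-1.     -0.0018  0.0028  0.0901]
 [ 0.      0.      0.      1.    ]]
0.07 [0.4467 0.2492 0.0853] tool shift [0.0048 0.     0.0003]
0 [0.4468 0.2507 0.074 ] tool shift [ 0.0161  0.0001 -0.0012]
```

Request:
arm_command(
  plan=[
    [[0.003, 0, 0, 0, 0, 0, 0], [0.003, 0, 0, 0, 0, 0, 0], [0.003, 0, 0, 0, 0, 0, 0], [0.003, 0, 0, 0, 0, 0, 0]],
  ],
)

```text
t: 17.55
tool_pos: [0.4477, 0.2501, 0.0816]
tool_rot: [1.266, 1.17, -1.27]
contact_force: [-4.3, -1.2, 7.0]
opening: -0.0003
```

Request:
arm_command(
  plan=[
    [[0.003, 0, 0, 0, 0, 0, 0], [0.003, 0, 0, 0, 0, 0, 0], [0.003, 0, 0, 0, 0, 0, 0], [0.003, 0, 0, 0, 0, 0, 0]],
  ],
)

```text
t: 17.88
tool_pos: [0.4488, 0.2507, 0.0733]
tool_rot: [1.267, 1.169, -1.269]
contact_force: [-12.5, -5.1, 29.2]
opening: -0.0001
```

Request:
arm_command(
  plan=[
    [[0.002, 0, 0, 0, 0, 0, 0], [0.002, 0, 0, 0, 0, 0, 0]],
  ],
)

```text
t: 18.05
tool_pos: [0.4487, 0.2506, 0.0737]
tool_rot: [1.264, 1.171, -1.272]
contact_force: [-7.8, -2.4, 12.9]
opening: -0.0002
```

Request:
arm_command(
  plan=[
    [[-0.005, 0, 0, 0, 0, 0, 0], [-0.015, 0, 0, 0, 0, 0, 0], [-0.03, 0, 0, 0, 0, 0, 0], [-0.035, 0, 0, 0, 0, 0, 0], [-0.035, 0, 0, 0, 0, 0, 0], [-0.03, 0, 0, 0, 0, 0, 0], [-0.01, 0, 0, 0, 0, 0, 0], [0, 0, 0, 0, 0, 0, 0], [0, 0, 0, 0, 0, 0, 0]],
  ],
)

```text
t: 18.8
tool_pos: [0.4483, 0.2498, 0.2352]
tool_rot: [1.261, 1.171, -1.277]
contact_force: [-0.5, -0.1, -0.2]
opening: 0.0005
```

```bash
python3 roll.py w7.png lip hinge; python3 - <<'E'
from h import *
for n in("scene","top"):
    C,im=shot(n,n+"7.png");print(n,[(round(d["conf"],2),w(C,d["at"]).round(4)) for d in mark_of(n,"lip")])
    for t in("stamp","stapler","coin_roll"):print(t,[(round(d["conf"],2),w(C,d["at"]).round(3)) for d in mark_of(n,t)][:1])
a=cv2.imread("pics/w7.png");b=cv2.imread("pics/scene7.png")[140:300,180:360]
cv2.imwrite("pics/m7.png",np.hstack([cv2.resize(a,(400,300)),cv2.resize(b,(338,300),interpolation=cv2.INTER_CUBIC)]))
E
```

```text
18.8 [-0.5315 -0.0621 -0.1777] [ 0.3646 -0.2146  1.8585 -0.0023  1.5069  0.4459]
[[-0.0077  0.9967 -0.081   0.4483]
 [-0.0054 -0.081  -0.9967  0.2498]
 [-1.     -0.0073  0.006   0.2352]
 [ 0.      0.      0.      1.    ]]
lip [(0.85, array([0.4429, 0.248 , 0.0713]), array([254, 169]))]
hinge []
scene [(0.91, array([0.4485, 0.2517, 0.0707])), (0.27, array([0.4372, 0.182 , 0.0681]))]
stamp [(0.7, array([ 0.519,  0.401, -0.001]))]
stapler [(0.68, array([ 0.441, -0.365,  0.003]))]
coin_roll [(0.63, array([0.44 , 0.398, 0.006]))]
top [(0.88, array([0.4397, 0.2458, 0.0709]))]
stamp []
stapler [(0.71, array([ 0.437, -0.362,  0.002]))]
coin_roll [(0.52, array([0.436, 0.398, 0.001]))]
```

View pics/m7.png

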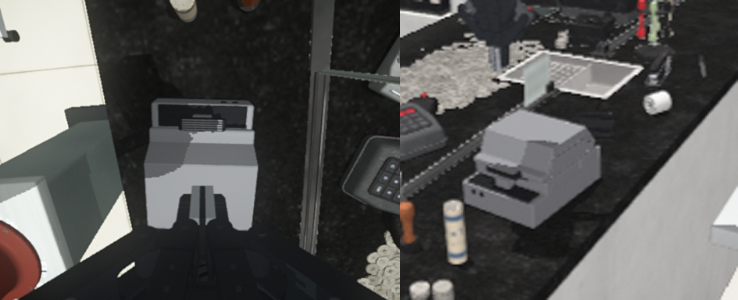

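The picture shows the lid flat and closed on the printer. Three cameras put the lip at z ≈ 0.071, against 0.074 when shut and about 0.083 on the catch. The stamp, stapler and coin roll haven't moved. Handing in.

```bash
python3 -c "
from h import *
print(finish_job())"
```

```text
the job is handed in; nothing more can be done
None
```

I put the larger till roll from the black rest into the printer's bay, let go of it, then swung the lid over and pressed its front edge until it snapped shut. The job was handed in about 19 s into the 61 s allowed; no verdict is reported.

- **Roll:** after release the detector put its middle at (0.438, 0.184, 0.068), within about 3 mm of home. It was still lying in the bay when the lid was half closed; the shut lid now hides it.
- **Lid:** the press reached 29 N straight down (about 32 N with the sideways part) against a hard stop at z 0.073. The wrist, scene and top cameras then put the lip at z ≈ 0.071, against 0.074 when shut and about 0.083 on the catch, so it is past the catch.
- **Left alone:** the stapler and coin roll are within about 6 mm of where they started, which is detector noise. The stamp also agrees in the scene view, but the top camera missed it in the last check.
- **Robot:** the arm finished clear at z 0.235, with the force reading near zero.

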